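# Seat the culture dish in the colony counter

## Task

Get the large culture dish ready for counting: without picking it up, push it with the fingertips across the deck of the colony counter until it drops fully home in the round well, lying flat on its floor. Then press the round lamp key on the front panel all the way in and let it come back. Leave the small dish and the things standing on the bench where they are.

Things in the scene. Friction and masses are not known exactly. Their poses are not given: they have to be found in the camera images.
- counter: Colony counter: cream bench instrument, fixed. Origin on the bench straight under the centre of its round well; z up, x to its back, y to its left. Flat smooth deck 70 mm above the bench, 79 mm before and behind the well centre (x), 170 mm to either side (y), no raised rim. A front panel slopes (0.3 rad) down from its front edge towards -x, to x = -150 mm.
- magnifier (a point): Centre of a fixed round magnifier, 100 mm wide, folded back behind the deck on a gooseneck. No part of lens or gooseneck is higher than 75 mm above the bench; they lie 80 to 200 mm behind the well centre (counter x), -140 to 50 mm across (counter y). Not used here.
- well (a point): Centre of the floor of the round well sunk in the deck, 63 mm above the bench. The well is 104 mm wide and 7 mm deep, with upright walls and a 1 mm chamfer at the mouth, and a pale flat floor with a fine grid.
- dish: Large closed culture dish: clear plastic disc with straw-coloured filling, 96 mm across, 15 mm high, 40 to 75 g, loose. Origin: centre of its underside. Starts flat on the deck left or right of the well, centres 90 to 115 mm apart. As its centre passes the well's edge it tips in about 0.15 rad; pushed on, it drops flat. Home, it stands 8 mm proud of the deck.
- small_dish: The small culture dish, of the same make, 55 mm in diameter, 14 mm high, about 22 g, loose on the deck on the other side of the well. Origin at the centre of its underside. To be left where it lies.
- lamp_key (a joint): Travel of the lamp key in m: 0 = out, 0.005 = fully in. A spring key that goes in square to the sloping panel (its axis leans 0.3 rad from the vertical towards the front). 1.2 N starts it, about 4 N takes it fully in; it springs back when released.
- lamp_key_top (a point): Centre of the top face of the lamp key, moving with it: a round white key, 26 mm across, in a round grey bezel (42 mm wide, 5 mm lower than the key's top), near the right end of the front panel as the robot sees it. The other keys are flat print.
- bottle: White reagent bottle with a blue cap, 60 mm in diameter, 105 mm high, standing on the bench to the left. Origin at the centre of its underside. To be left alone.
- cup: Grey mesh pen cup, empty, 69 mm in diameter, 87 mm high, standing on the bench to the right. Origin at the centre of its underside. To be left alone.
- rack: Orange rack of capped tubes, 75 x 130 mm, 90 mm high, on the bench to the far left. Origin at the centre of its underside. To be left alone.
Not all that is in view belongs to the job. Leave any orange or pink look-alike of the dish alone.

How it is judged:
On the way, in this order (a step that is already met when the one before it is completed fails the run):
1. the large dish lies home in the well (horizontal distance between dish and well below 0.008 m and z of dish in the frame of well below 0.003 m and angle between dish's own z axis and vertical below 0.06 rad), for 0.2 s.
2. the lamp key is pressed all the way in (value of joint lamp_key above 0.0042 m), for 0.05 s.
At the end, for the whole second after the job is handed in: The large dish rests flat on the well floor (within 3 mm of it, 8 mm of the centre, tilt under 0.06 rad); the lamp key was then pressed at least 4.2 mm in and is out again; the small dish is within 15 mm, and the bottle, cup and rack within 20 mm, of where they were (all of step 1 and linear speed of dish below 0.02 m/s and value of joint lamp_key below 0.0015 m and distance of small_dish from where it was at the start of the episode below 0.015 m and distance of each of bottle, cup, rack from where it was at the start of the episode below 0.02 m); the robot touches nothing.
It fails at once if the large dish is lifted off the deck (more than 10 mm above it) instead of pushed (z of dish in the frame of well above 0.017 m).
It fails at once if the large dish is tipped up by more than 0.45 rad (angle between dish's own z axis and vertical above 0.45 rad).
It fails at once if the small dish is pushed about or lifted (distance of small_dish from where it was at the start of the episode above 0.015 m).
It fails at once if the bottle, cup or rack is moved (distance of any of bottle, cup, rack from where it was at the start of the episode above 0.02 m).
It also fails if it takes over 48 s, if anything falls off the work surface, if the arm or the gripper's body presses on something with over 40 N, if the wrist force passes 120 N, or if a joint passes its speed limit or range.

## Robot

A 6-joint arm with a two-finger parallel gripper is mounted at the origin on the work surface. World frame = base frame: x ahead of the robot, y to its left, z up, the work surface at z = 0. Lengths are in m, angles in rad, forces in N, time in s.
With the tool pointing down it reaches from about 0.3 to 0.75 m from the base axis. Payload 8.5 kg.
Tool frame: the origin (TCP) lies at the very end of the fingers, on their centre line; the grasp point (between the pads) lies ctrl.hold_point_z behind it (ctrl.hold_point_z is the distance from the TCP to the grasp point, in m); y points along the fingers, z is the direction in which the jaws open and shut, and the axes are right-handed (so a half turn about y gives the same grasp; the last joint's range is limited). The gripper opens to 85 mm and grips with 20 to 120 N. Pads are 22 mm wide; open, the fingers measure 114 mm over their backs; the gripper's body (76 mm by 85 mm) begins 54 mm behind the grasp point. The pads swing forward as they close: fully open they stand 13 mm farther back than shut.
Start: joints at [0.915, 0.381, 1.297, -0, 1.464, -0.215], TCP at [0.235, 0.497, 0.198] pointing down, gripper open.
Joint ranges: [-3.11, 3.11], [-0.89, 2.33], [0.22, 2.48], [-1.42, 4.56], [0.17, 2.85], [-2.88, 2.88]. Speed limits (rad/s): [2.39, 2.39, 3.14, 3.14, 3.14, 3.14].

## Interface

Orientations are given as a rotation vector (axis times angle).
In Python, from cell import ctrl gives the robot as it stands. The module is installed in compiled form; this text tells all that it offers.
- The arm moves only by the tool carry_out, never from a script. Its arguments are lists of equal length, an entry for each row: "gripper": the closure, from 0 (fully open) to 1 (shut); "linear": the shift along the world's x, y, z in mm, a list of three; "rotation": the turn, a rotation vector about the world's x, y, z in degrees, a list of three. A call has 1 to 20 rows; each row is the pose to reach, as a shift and turn from the pose commanded when the call began; what a row does not reach only later rows make up. A row lasts 1/10 s, in which the tool goes at most 50 mm and 8.59 degrees, less where a joint would pass 70% of its speed; a pose out of reach is approached as far as the arm can. A call with a gripper value outside its range is refused whole. The fingers move at their own pace and stop on an object; "grip_force" is the grip in N (left out, the last holds). Time passes only in rows, so rows that repeat a pose let the fingers close. It gives the time, the measured TCP pose, the force and the opening at its end, in the units of the state.
- ctrl.read_state(): the state, without advancing time (a new reading comes with each control period).
- ctrl.get_image(name): name is "side" or "top"; returns a dict with "color" (480x640x3 uint8, red, green, blue), "vfov" (degrees; the focal length in pixels is half the picture's height over the tangent of half this angle, whatever the lens; pixels are square), "cx", "cy" (the principal point, pixels), "world_to_cam" (4x4, takes a point from world to camera coordinates). Camera axes: x right, y up, looking along -z (the intrinsics and any distortion apply to the point x, -y, -z); pixel columns grow to the right and rows downward; lengths in m; the calibration is good to about 2 mm. A picture is of the moment at which its call begins. There is no depth.
- ctrl.sign_off(): hands the job in, once; it reports no verdict.
Trained networks look in the newest picture that a camera, given by its name, has taken for a name from the list of things; names that differ only in an ending like _2 or _b are one class to them, and where a whole thing is asked for, a point or a joint stands for the part that bears it (a point fixed in the world has none). Each returns a list of dicts, best first, with "confidence" (0 to 1); they miss things now and then, are a little off and sometimes report something else, mostly with a low value. They report only what shows in the picture. A call takes as long as a camera call. They do not tell look-alikes from the thing itself.
- ctrl.spot_in(camera, target): "xyz" ([x, y, z] in m, in world coordinates, good to about 4 mm: the middle of the surface that is visible of it).
The state is a dict: "clock": time; "joints": joint angles; "dq": joint speeds; "effort": joint torques, N m; "position": TCP position; "eef_rot": TCP orientation; "contact_force": force on the tool from outside, world axes, zero at the start; "torque": the same for the moment, N m; "width": opening from 0.0 (shut) to 1.0 (fully open).
Only numpy, scipy, OpenCV 4.12 (cv2) and the standard library are available. Lean on these libraries where they do the work, as an engineer would, in place of code of your own. Each camera call takes 0.05 s, during which the arm holds its last target. There are 200 camera calls.

## Working session

There is one attempt and no reset: what is moved stays moved. The work goes in short steps, Python scripts to look and compute and a tool call to move; the robot and the scene stay as the last step left them, time stands still between calls to the robot, and variables do not carry over. Pictures are saved under pics/ and viewed, about 8 in all and at most 12, crops included, and the job is handed in when it is done.

Besides the shell and the picture viewer there is one more tool, called in YAML: its name, and indented under it one key for each argument. carry_out: Moves the arm, as the interface text tells. Its arguments: {"type":"object","properties":{"gripper":{"type":"array","items":{"type":"number"}},"linear":{"type":"array","items":{"type":"array","items":{"type":"number"}}},"rotation":{"type":"array","items":{"type":"array","items":{"type":"number"}}},"grip_force":{"type":"number"}},"required":["gripper","linear","rotation"]}

```bash
mkdir -p pics; cat > h.py <<'E'
from cell import ctrl
import cv2, numpy as np
def cam(name):
    d=ctrl.get_image(name); return d
def K(d):
    f=240/np.tan(np.radians(d["vfov"])/2); return f
def proj(d,P):
    P=np.atleast_2d(P); c=(np.c_[P,np.ones(len(P))]@np.array(d["world_to_cam"]).T)[:,:3]
    f=K(d); return np.c_[d["cx"]+f*c[:,0]/-c[:,2], d["cy"]-f*c[:,1]/-c[:,2]]
def back(d,uv,z):
    f=K(d); M=np.array(d["world_to_cam"]); R=M[:3,:3]; o=-R.T@M[:3,3]
    uv=np.atleast_2d(uv); r=np.c_[(uv[:,0]-d["cx"])/f, -(uv[:,1]-d["cy"])/f, -np.ones(len(uv))]@R
    return o+r*((z-o[2])/r[:,2])[:,None]
def save(d,name): cv2.imwrite("pics/"+name,cv2.cvtColor(d["color"],cv2.COLOR_RGB2BGR))
E
python3 - <<'E'
from h import *
for n in("top","side"):
    d=cam(n); save(d,n+"0.png"); print(n,{k:(v if k!="color" else 0) for k,v in d.items()})
    for t in("counter","dish","small_dish","lamp_key_top","bottle","cup","rack","magnifier","well","lamp_key"):
        try: r=ctrl.spot_in(n,t)
        except Exception as e: print(t,e); continue
        print(t,[(np.round(x["xyz"],3).tolist(),round(x["confidence"],2),proj(d,x["xyz"]).round()[0].tolist()) for x in r])
s=ctrl.read_state(); print(s, ctrl.hold_point_z)
E
```

```text
top {'color': 0, 'vfov': 45.520139330850554, 'cx': 320.19793386793185, 'cy': 239.56371189611502, 'world_to_cam': array([[-0.01834681, -0.9998116 , -0.00633657,  0.00137548],
       [ 0.99632787, -0.01881226,  0.0835277 , -0.62198154],
       [-0.08363116, -0.00478083,  0.99648531, -1.17603221],
       [ 0.        ,  0.        ,  0.        ,  1.        ]])}
counter [([0.57, 0.08, 0.066], 0.81, [276.0, 264.0])]
dish [([0.618, -0.212, 0.015], 0.94, [416.0, 240.0]), ([0.618, -0.035, 0.085], 0.81, [332.0, 239.0]), ([0.462, -0.223, 0.012], 0.73, [423.0, 314.0]), ([0.826, -0.116, 0.014], 0.6, [367.0, 145.0])]
small_dish [([0.592, 0.177, 0.085], 0.72, [227.0, 254.0])]
lamp_key_top []
bottle [([0.468, 0.341, 0.069], 0.6, [146.0, 317.0])]
cup [([0.501, -0.398, 0.039], 0.72, [510.0, 294.0]), ([0.569, 0.08, 0.068], 0.21, [276.0, 265.0])]
rack [([0.649, 0.402, 0.051], 0.62, [120.0, 229.0])]
magnifier [([0.57, 0.077, 0.067], 0.91, [277.0, 264.0]), ([0.502, -0.396, 0.037], 0.58, [508.0, 294.0])]
well [([0.573, 0.082, 0.07], 0.57, [275.0, 263.0])]
lamp_key [([0.526, -0.058, 0.068], 0.7, [345.0, 285.
[... 991 characters left out ...]
, [270.0, 225.0])]
lamp_key []
{'clock': 1.1, 'joints': array([ 9.14717433e-01,  3.80557998e-01,  1.29743063e+00, -3.03718596e-06,
        1.46360538e+00, -2.15319093e-01]), 'dq': array([-1.18297105e-03, -1.18848116e-04, -1.02231224e-03, -1.67625803e-05,
       -1.47003645e-03, -1.66973810e-03]), 'effort': array([ 1.65137211e-03, -4.48344398e+01, -2.31456721e+01, -1.58185148e-04,
        5.78385425e-04, -4.05586297e-05]), 'position': array([0.23463499, 0.49740063, 0.19803462]), 'eef_rot': array([-1.54301932,  0.34566223, -0.34566565]), 'contact_force': array([-0.51717998, -0.32044389, -0.65567266]), 'torque': array([ 0.06393463, -0.01031474,  0.02060936]), 'width': 0.9990630802932798} 0.0187
```

View pics/top0.png

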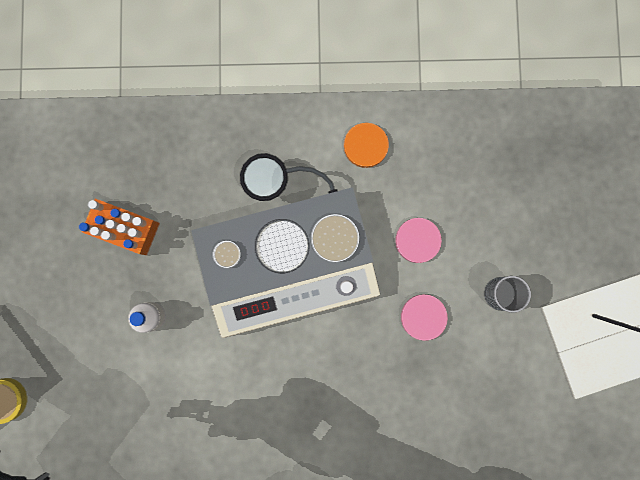

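View pics/side0.png

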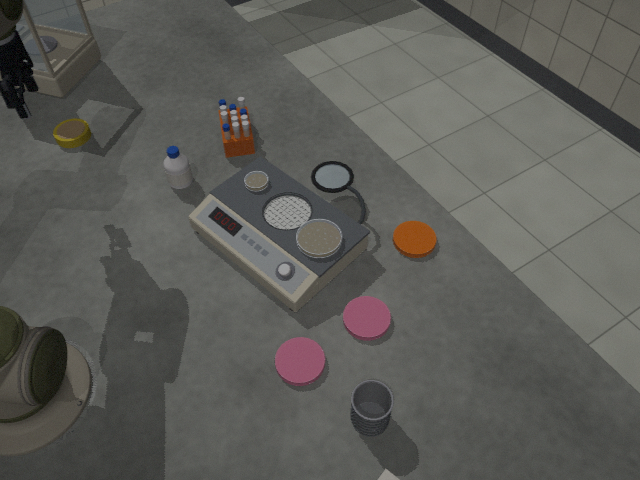

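```bash
cat > m.py <<'E'
from h import *
def straw(d,box):
    x0,y0,x1,y1=box; hsv=cv2.cvtColor(d["color"],cv2.COLOR_RGB2HSV)[y0:y1,x0:x1]
    return hsv
E
python3 - <<'E'
from h import *
d=cam("top"); img=d["color"]; hsv=cv2.cvtColor(img,cv2.COLOR_RGB2HSV)
for p in((335,238),(227,254),(282,246),(346,287),(250,210),(300,297)): print(p,img[p[1],p[0]],hsv[p[1],p[0]])
s=cv2.resize(img[180:345,180:390],None,fx=3.8,fy=3.6,interpolation=cv2.INTER_CUBIC)
s=cv2.resize(img[180:340,185:395],None,fx=3.75,fy=3.75,interpolation=cv2.INTER_CUBIC)
cv2.imwrite("pics/crop1.png",s[:,:,::-1])
E
```

```text
(335, 238) [184 174 149] [ 21  49 184]
(227, 254) [185 172 148] [ 19  51 185]
(282, 246) [186 186 191] [120   7 191]
(346, 287) [229 231 232] [100   3 232]
(250, 210) [132 132 124] [ 30  15 132]
(300, 297) [195 196 195] [ 60   1 196]
```

View pics/crop1.png

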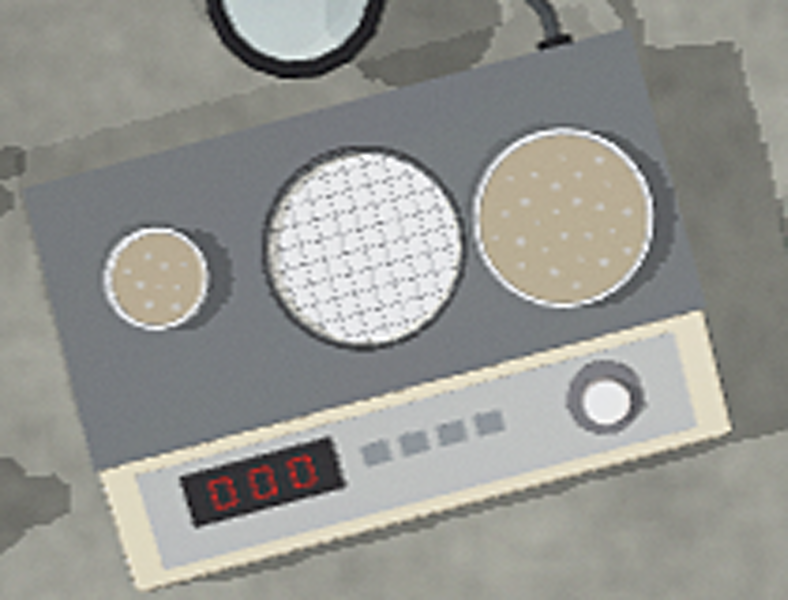

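```bash
cat > m.py <<'E'
from h import *
def circ(d,c,rad,cond):
    hsv=cv2.cvtColor(d["color"],cv2.COLOR_RGB2HSV).astype(int)
    m=cond(hsv).astype(np.uint8)
    z=np.zeros_like(m); cv2.circle(z,tuple(map(int,c)),rad,1,-1); m&=z
    m=cv2.morphologyEx(m,cv2.MORPH_CLOSE,np.ones((5,5),np.uint8))
    cs,_=cv2.findContours(m,cv2.RETR_EXTERNAL,cv2.CHAIN_APPROX_NONE); c=max(cs,key=cv2.contourArea)
    return cv2.fitEllipse(cv2.convexHull(c))
straw=lambda h:(h[...,1]>30)&(h[...,0]>12)&(h[...,0]<28)&(h[...,2]>110)
white=lambda h:(h[...,1]<25)&(h[...,2]>150)
bright=lambda h:(h[...,1]<15)&(h[...,2]>210)
E
python3 - <<'E'
from m import *
from scipy.optimize import least_squares
P={"top":dict(dish=(335,238,32),small=(227,254,20),well=(282,246,30),key=(346,287,11)),
   "side":dict(dish=(319,238,28),small=(256,181,16),well=(288,212,26),key=(285,270,8))}
for n in P:
    d=cam(n)
    for k,(u,v,r) in P[n].items():
        f={"dish":straw,"small":straw,"well":white,"key":bright}[k]
        try:
            e=circ(d,(u,v),r,f); z={"dish":.0845,"small":.0835,"well":.063,"key":.062}[k]
            c=back(d,[e[0]],z)[0]; h=e[1][0]/K(d)
            print(n,k,np.round(e[0],1),np.round(e[1],1),c.round(4))
        except Exception as ex: print(n,k,ex)
    if n=="top":
        px=np.array([(22,188),(633,29),(702,311),(101,470)])/3.75+[185,180]
        px-= .5*(1-1/3.75)
        loc=np.array([(.079,.17),(.079,-.17),(-.079,-.17),(-.079,.17)])
        W=back(d,px,.07); print(W.round(4))
        def fun(q):
            c,s=np.cos(q[2]),np.sin(q[2]); return (q[:2]+loc@np.array([[c,s],[-s,c]])-W[:,:2]).ravel()
        s=least_squares(fun,[.6,.08,.2]); print(s.x.round(4),s.fun.round(4))
        mouth=circ(d,(282,246),33,lambda h:(h[...,2]<0)|(h[...,1]<25)&(h[...,2]>150)); 
        print("mouth by eye",back(d,[[185+365/3.75-.4,180+248/3.75-.4]],.07).round(4))
E
```

```text
top dish [334.6 237.9] [44.1 44.3] [ 0.6198 -0.0393  0.0845]
top small [226.5 254. ] [23.3 23.9] [0.5918 0.1773 0.0835]
top well [283.3 245.9] [49.9 54.8] [0.6074 0.065  0.063 ]
top key [346.3 286.8] [10.9 11.7] [ 0.5219 -0.0615  0.062 ]
[[ 0.6431  0.2525  0.07  ]
 [ 0.7237 -0.0801  0.07  ]
 [ 0.5697 -0.1136  0.07  ]
 [ 0.4906  0.21    0.07  ]]
[0.6068 0.0672 0.2394] [ 0.0001 -0.0014  0.0001  0.0009  0.0007 -0.0031 -0.0009  0.0036]
mouth by eye [[0.6071 0.0672 0.07  ]]
side dish [318.6 237.4] [30.8 41.3] [ 0.6191 -0.0428  0.0845]
side small [256.  180.1] [12.7 19.9] [0.5921 0.1749 0.0835]
side well [287.7 212.6] [31.2 43.8] [0.6097 0.0676 0.063 ]
side key max() iterable argument is empty
```

Dish look-alikes (top camera): straw dish on the deck (335,238), pinks (418,240) and (424,317), orange (366,145), straw-filled yellow-rimmed one on the bench (5,400), and the small dish (227,254). I choose (335,238): it is straw-coloured, large and on the deck right of the well, and the crop confirms it. The lamp key is at (346,287).

```bash
python3 - <<'E'
from h import *
from scipy.spatial.transform import Rotation as R
s=ctrl.read_state(); r=R.from_rotvec(s["eef_rot"]); print(r.as_matrix().round(3), s["clock"])
u=np.array([-.106,.994,0]); 
for sg in(1,-1):
    z=sg*np.array([.994,.106,0]); y=np.array([0,0,-1.]); T=R.from_matrix(np.c_[np.cross(y,z),y,z])
    print(np.degrees((T*r.inv()).as_rotvec()).round(2))
print(s["joints"])
E
```

```text
[[ 0.904 -0.     0.427]
 [-0.427 -0.     0.904]
 [-0.    -1.    -0.   ]] 1.25
[  0.    -0.   -58.66]
[  0.     0.   121.34]
[ 9.14691007e-01  3.80636587e-01  1.29741583e+00 -5.79221500e-07
  1.46361265e+00 -2.15310775e-01]
```

carry_out:
  gripper: [0.3, 0.3, 0.3, 0.3, 0.3, 0.3, 0.3, 0.3, 0.3, 0.3, 0.3, 0.3, 0.3, 0.3, 0.3, 0.3, 0.3, 0.3, 0.3, 0.3]
  linear:
    - [12, -20, 0]
    - [36, -56, 0]
    - [60, -92, 0]
    - [85, -130, 0]
    - [110, -168, 0]
    - [135, -206, 0]
    - [160, -244, 0]
    - [185, -282, 0]
    - [210, -320, 0]
    - [235, -358, 0]
    - [260, -396, 0]
    - [285, -434, 0]
    - [310, -472, 0]
    - [335, -510, 0]
    - [355, -545, 0]
    - [375, -575, -10]
    - [391, -597, -30]
    - [391, -597, -55]
    - [391, -597, -68]
    - [391, -597, -68]
  rotation:
    - [0, 0, -2]
    - [0, 0, -5]
    - [0, 0, -9]
    - [0, 0, -13]
    - [0, 0, -17]
    - [0, 0, -21]
    - [0, 0, -25]
    - [0, 0, -29]
    - [0, 0, -33]
    - [0, 0, -37]
    - [0, 0, -41]
    - [0, 0, -45]
    - [0, 0, -49]
    - [0, 0, -53]
    - [0, 0, -56]
    - [0, 0, -58.7]
    - [0, 0, -58.7]
    - [0, 0, -58.7]
    - [0, 0, -58.7]
    - [0, 0, -58.7]

```text
clock: 3.25
position: [0.6248, -0.0995, 0.1278]
eef_rot: [-1.259, 1.135, -1.128]
contact_force: [-0.1, -0.1, -0.8]
width: 0.699
```

```bash
python3 - <<'E'
from h import *
for n,b in(("top",(240,180,440,330)),("side",(220,140,420,290))):
    d=cam(n); s=d["color"][b[1]:b[3],b[0]:b[2]]
    locals()[n]=cv2.resize(s,None,fx=2,fy=2,interpolation=cv2.INTER_CUBIC)
    p=proj(d,[.6248,-.0995,.1278])[0]-b[:2]; print(n,p*2)
cv2.imwrite("pics/c2.png",np.hstack([top,side])[:,:,::-1])
E
```

```text
top [252.49322429 105.53822713]
side [233.09413723 202.36246984]
```

View pics/c2.png

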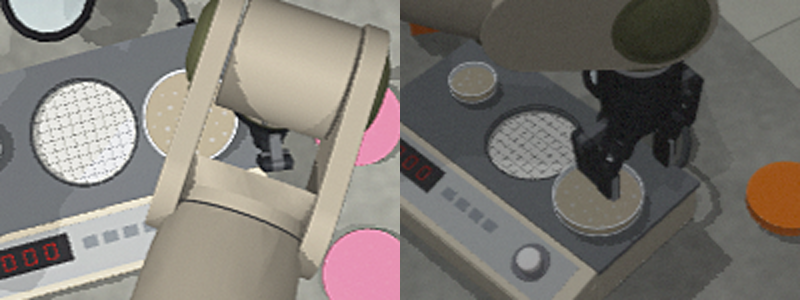

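carry_out:
  gripper: [0.3, 0.3, 0.3, 0.3, 0.3, 0.3]
  linear:
    - [0, 0, -15]
    - [0, 0, -30]
    - [0, 0, -40]
    - [0, 0, -48]
    - [0, 0, -52]
    - [0, 0, -52]
  rotation:
    - [0, 0, 0]
    - [0, 0, 0]
    - [0, 0, 0]
    - [0, 0, 0]
    - [0, 0, 0]
    - [0, 0, 0]

```text
clock: 3.95
position: [0.6257, -0.0996, 0.078]
eef_rot: [-1.257, 1.131, -1.131]
contact_force: [1.4, 0.1, -0.5]
width: 0.7
```

carry_out:
  gripper: [0.3, 0.3, 0.3, 0.3]
  linear:
    - [0, 0, -2]
    - [0, 0, -4]
    - [0, 0, -6]
    - [0, 0, -6]
  rotation:
    - [0, 0, 0]
    - [0, 0, 0]
    - [0, 0, 0]
    - [0, 0, 0]

```text
clock: 4.35
position: [0.6255, -0.0995, 0.0718]
eef_rot: [-1.257, 1.131, -1.131]
contact_force: [0.3, -1.3, 0.5]
width: 0.699
```

carry_out:
  gripper: [0.3, 0.3, 0.3, 0.3]
  linear:
    - [0, 0, -1]
    - [0, 0, -2]
    - [0, 0, -3]
    - [0, 0, -3]
  rotation:
    - [0, 0, 0]
    - [0, 0, 0]
    - [0, 0, 0]
    - [0, 0, 0]

```text
clock: 4.75
position: [0.6256, -0.0996, 0.0688]
eef_rot: [-1.257, 1.131, -1.131]
contact_force: [-0.3, 0.5, -0.3]
width: 0.697
```

carry_out:
  gripper: [0.3, 0.3, 0.3]
  linear:
    - [0, 0, -1]
    - [0, 0, -2]
    - [0, 0, -2]
  rotation:
    - [0, 0, 0]
    - [0, 0, 0]
    - [0, 0, 0]

```text
clock: 5.05
position: [0.6256, -0.0996, 0.0668]
eef_rot: [-1.257, 1.131, -1.131]
contact_force: [0.3, -1.1, -0.6]
width: 0.697
```

carry_out:
  gripper: [0.3, 0.3, 0.3]
  linear:
    - [0, 0, -1]
    - [0, 0, -2]
    - [0, 0, -2]
  rotation:
    - [0, 0, 0]
    - [0, 0, 0]
    - [0, 0, 0]

```text
clock: 5.35
position: [0.6256, -0.0995, 0.0648]
eef_rot: [-1.257, 1.131, -1.131]
contact_force: [0.4, 0.1, -0.4]
width: 0.699
```

carry_out:
  gripper: [0.3, 0.3, 0.3]
  linear:
    - [0, 0, -1]
    - [0, 0, -2]
    - [0, 0, -2]
  rotation:
    - [0, 0, 0]
    - [0, 0, 0]
    - [0, 0, 0]

```text
clock: 5.65
position: [0.6256, -0.0996, 0.0628]
eef_rot: [-1.257, 1.131, -1.131]
contact_force: [0.0, -0.1, -0.3]
width: 0.699
```

```bash
python3 - <<'E'
from h import *
d=cam("side"); b=(270,170,400,267); s=d["color"][b[1]:b[3],b[0]:b[2]]
s=cv2.resize(s,None,fx=6,fy=6,interpolation=cv2.INTER_CUBIC); cv2.imwrite("pics/c3.png",s[:,:,::-1])
E
```

```text
(no output)
```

View pics/c3.png

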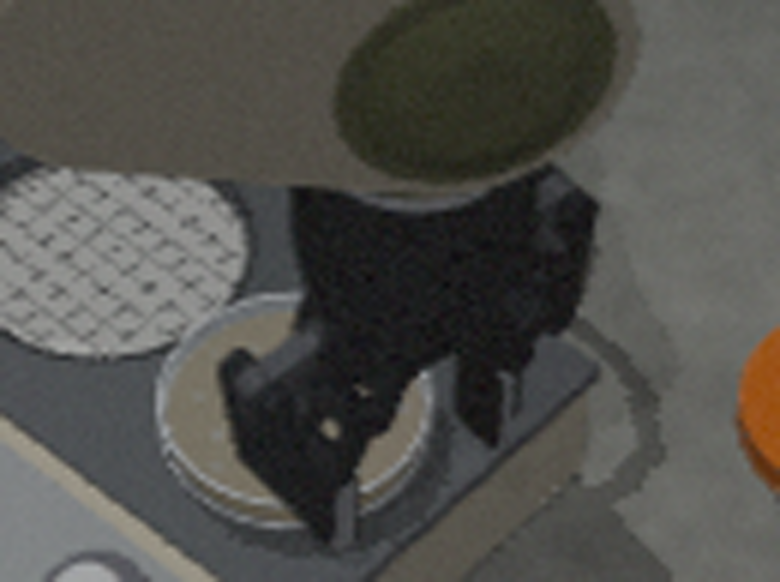

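carry_out:
  gripper: [0.3, 0.3, 0.3, 0.3, 0.3, 0.3, 0.3, 0.3, 0.3, 0.3, 0.3, 0.3, 0.3, 0.3, 0.3, 0.3, 0.3, 0.3, 0.3, 0.3]
  linear:
    - [0, 0, 1]
    - [-0.3, 3, 1]
    - [-0.7, 7, 1]
    - [-1.2, 11, 1]
    - [-1.7, 16, 1]
    - [-2.2, 21, 1]
    - [-2.8, 26, 1]
    - [-3.3, 31, 1]
    - [-3.8, 36, 1]
    - [-4.4, 41, 1]
    - [-4.9, 46, 1]
    - [-5.4, 51, 1]
    - [-6, 56, 1]
    - [-6.5, 61, 1]
    - [-7, 66, 1]
    - [-7.6, 71, 1]
    - [-8, 75, 1]
    - [-8.4, 79, 1]
    - [-8.6, 81, 1]
    - [-8.6, 81, 1]
  rotation:
    - [0, 0, 0]
    - [0, 0, 0]
    - [0, 0, 0]
    - [0, 0, 0]
    - [0, 0, 0]
    - [0, 0, 0]
    - [0, 0, 0]
    - [0, 0, 0]
    - [0, 0, 0]
    - [0, 0, 0]
    - [0, 0, 0]
    - [0, 0, 0]
    - [0, 0, 0]
    - [0, 0, 0]
    - [0, 0, 0]
    - [0, 0, 0]
    - [0, 0, 0]
    - [0, 0, 0]
    - [0, 0, 0]
    - [0, 0, 0]

```text
clock: 7.7
position: [0.617, -0.0183, 0.064]
eef_rot: [-1.257, 1.131, -1.131]
contact_force: [0.3, -0.4, 0.4]
width: 0.699
```

```bash
python3 - <<'E'
from h import *
for n,b in(("top",(220,180,400,330)),("side",(220,140,400,290))):
    d=cam(n); s=d["color"][b[1]:b[3],b[0]:b[2]]
    locals()[n]=cv2.resize(s,None,fx=2.2,fy=2.2,interpolation=cv2.INTER_CUBIC)
cv2.imwrite("pics/c4.png",np.hstack([top,side])[:,:,::-1])
E
```

```text
(no output)
```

View pics/c4.png

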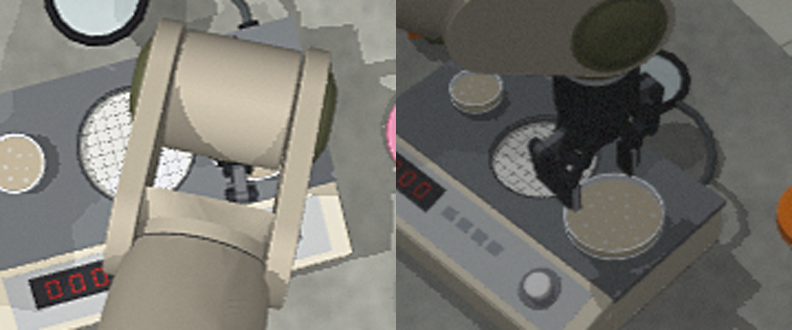

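The dish did not move: its side-view centre is still about (319,238), and the fingers have passed over it without contact. So the tips are higher than I assumed. I'll measure their height from the picture.

```bash
python3 - <<'E'
from h import *
d=cam("side"); dt=cam("top")
c=np.array([.617,-.0183]); j=np.array([.994,.106]); u=np.array([-.106,.994])
im=d["color"][170:266,260:388]; im=cv2.resize(im,None,fx=6,fy=6,interpolation=cv2.INTER_CUBIC).copy()
for z,col in((.064,(255,0,0)),(.074,(255,255,0)),(.084,(0,255,0)),(.094,(0,255,255))):
  for s in(-1,1):
    q=[np.r_[c+s*a*j+b*u,z] for a,b in((.03,-.011),(.03,.011),(.0445,.011),(.0445,-.011))]
    p=(proj(d,q)-[260,170])*6; cv2.polylines(im,[p.round().astype(np.int32)],True,col,1)
cv2.imwrite("pics/c5.png",im[:,:,::-1]); print(ctrl.read_state()["position"],ctrl.read_state()["width"],ctrl.read_state()["clock"])
e=__import__("m").circ(d,(319,238),28,__import__("m").straw); print(e)
E
```

```text
[ 0.61709342 -0.01878172  0.06401362] 0.7007450381446968 7.9
((318.6339111328125, 237.3113250732422), (30.919391632080078, 41.442569732666016), 89.54185485839844)
```

View pics/c5.png

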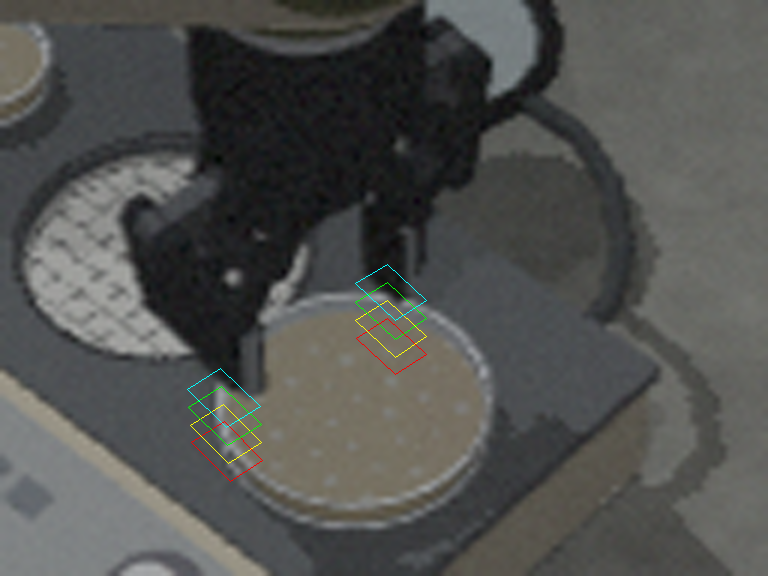

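carry_out:
  gripper: [0.3, 0.3, 0.3, 0.3, 0.3, 0.3]
  linear:
    - [0, 0, 5]
    - [3, -25, 8]
    - [6, -55, 8]
    - [8.5, -78, 4]
    - [8.7, -82, 0]
    - [8.7, -82, 0]
  rotation:
    - [0, 0, 0]
    - [0, 0, 0]
    - [0, 0, 0]
    - [0, 0, 0]
    - [0, 0, 0]
    - [0, 0, 0]

```text
clock: 8.5
position: [0.6254, -0.1008, 0.0635]
eef_rot: [-1.257, 1.133, -1.131]
contact_force: [0.4, 0.7, 0.3]
width: 0.694
```

```bash
python3 - <<'E'
from h import *
d=cam("side"); s=ctrl.read_state(); print(s["position"],s["contact_force"],s["clock"])
c=s["position"][:2]; j=np.array([.994,.106]); u=np.array([-.106,.994])
for z in(.07,.08,.09,.1,.11):
  print(z,[proj(d,np.r_[c+sg*a*j+b*u,z])[0].round(1).tolist() for sg in(-1,1) for a,b in((.03,-.011),(.03,.011),(.0445,.011),(.0445,-.011))])
b=(290,200,390,275); im=cv2.resize(d["color"][b[1]:b[3],b[0]:b[2]],None,fx=8,fy=8,interpolation=cv2.INTER_CUBIC); 
im=cv2.convertScaleAbs(im,alpha=1.6,beta=10)
cv2.imwrite("pics/c6.png",im[:,:,::-1])
E
```

```text
[ 0.62547733 -0.10003936  0.06383565] [-0.44505457 -0.01401355  0.26873598] 8.55
0.07 [[328.8, 269.7], [321.9, 262.9], [316.3, 266.6], [323.2, 273.5], [351.2, 254.5], [344.2, 248.0], [349.5, 244.5], [356.5, 250.9]]
0.08 [[328.8, 266.8], [321.8, 260.0], [316.3, 263.7], [323.2, 270.6], [351.3, 251.6], [344.3, 245.0], [349.6, 241.5], [356.6, 248.0]]
0.09 [[328.8, 263.9], [321.8, 257.0], [316.2, 260.7], [323.2, 267.6], [351.5, 248.6], [344.4, 242.0], [349.7, 238.5], [356.8, 245.0]]
0.1 [[328.8, 260.9], [321.8, 254.0], [316.1, 257.8], [323.2, 264.7], [351.7, 245.6], [344.5, 239.0], [349.9, 235.4], [357.0, 242.0]]
0.11 [[328.8, 257.9], [321.7, 251.0], [316.1, 254.7], [323.1, 261.7], [351.8, 242.5], [344.6, 235.9], [350.0, 232.4], [357.2, 238.9]]
```

View pics/c6.png

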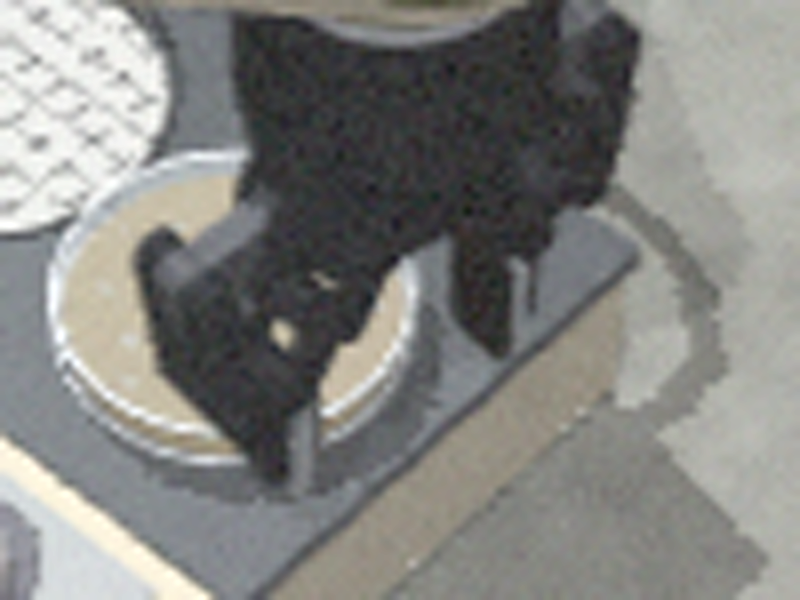

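carry_out:
  gripper: [0.3, 0.3, 0.3, 0.3, 0.3]
  linear:
    - [0, 0, -4]
    - [0, 0, -8]
    - [0, 0, -11]
    - [0, 0, -13]
    - [0, 0, -13]
  rotation:
    - [0, 0, 0]
    - [0, 0, 0]
    - [0, 0, 0]
    - [0, 0, 0]
    - [0, 0, 0]

```text
clock: 9.05
position: [0.6256, -0.1003, 0.0507]
eef_rot: [-1.258, 1.132, -1.13]
contact_force: [-0.3, 0.4, -0.3]
width: 0.701
```

carry_out:
  gripper: [0.3, 0.3, 0.3, 0.3]
  linear:
    - [0, 0, -1]
    - [0, 0, -2]
    - [0, 0, -3]
    - [0, 0, -3]
  rotation:
    - [0, 0, 0]
    - [0, 0, 0]
    - [0, 0, 0]
    - [0, 0, 0]

```text
clock: 9.45
position: [0.6257, -0.1006, 0.0479]
eef_rot: [-1.257, 1.131, -1.131]
contact_force: [0.3, 0.9, -1.1]
width: 0.697
```

carry_out:
  gripper: [0.3, 0.3, 0.3, 0.3]
  linear:
    - [0, 0, -1]
    - [0, 0, -2]
    - [0, 0, -3]
    - [0, 0, -3]
  rotation:
    - [0, 0, 0]
    - [0, 0, 0]
    - [0, 0, 0]
    - [0, 0, 0]

```text
clock: 9.85
position: [0.6257, -0.1006, 0.0448]
eef_rot: [-1.257, 1.131, -1.131]
contact_force: [0.1, 0.3, -0.1]
width: 0.704
```

carry_out:
  gripper: [0.3, 0.3, 0.3]
  linear:
    - [0, 0, -1]
    - [0, 0, -2]
    - [0, 0, -2]
  rotation:
    - [0, 0, 0]
    - [0, 0, 0]
    - [0, 0, 0]

```text
clock: 10.15
position: [0.6257, -0.1006, 0.0428]
eef_rot: [-1.257, 1.131, -1.131]
contact_force: [0.4, 0.3, 0.0]
width: 0.699
```

carry_out:
  gripper: [0.3, 0.3, 0.3]
  linear:
    - [0, 0, -1]
    - [0, 0, -2]
    - [0, 0, -2]
  rotation:
    - [0, 0, 0]
    - [0, 0, 0]
    - [0, 0, 0]

```text
clock: 10.45
position: [0.6257, -0.1006, 0.0408]
eef_rot: [-1.257, 1.131, -1.131]
contact_force: [-0.9, 0.4, 0.4]
width: 0.696
```

carry_out:
  gripper: [0.3, 0.3, 0.3]
  linear:
    - [0, 0, -1]
    - [0, 0, -2]
    - [0, 0, -2]
  rotation:
    - [0, 0, 0]
    - [0, 0, 0]
    - [0, 0, 0]

```text
clock: 10.75
position: [0.6257, -0.1006, 0.0389]
eef_rot: [-1.257, 1.131, -1.131]
contact_force: [0.5, -0.5, 0.1]
width: 0.701
```

```bash
python3 - <<'E'
from h import *
d=cam("side")
b=(290,200,390,275); im=cv2.resize(d["color"][b[1]:b[3],b[0]:b[2]],None,fx=8,fy=8,interpolation=cv2.INTER_CUBIC); 
im=cv2.convertScaleAbs(im,alpha=1.6,beta=10)
cv2.imwrite("pics/c7.png",im[:,:,::-1])
E
```

```text
(no output)
```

View pics/c7.png

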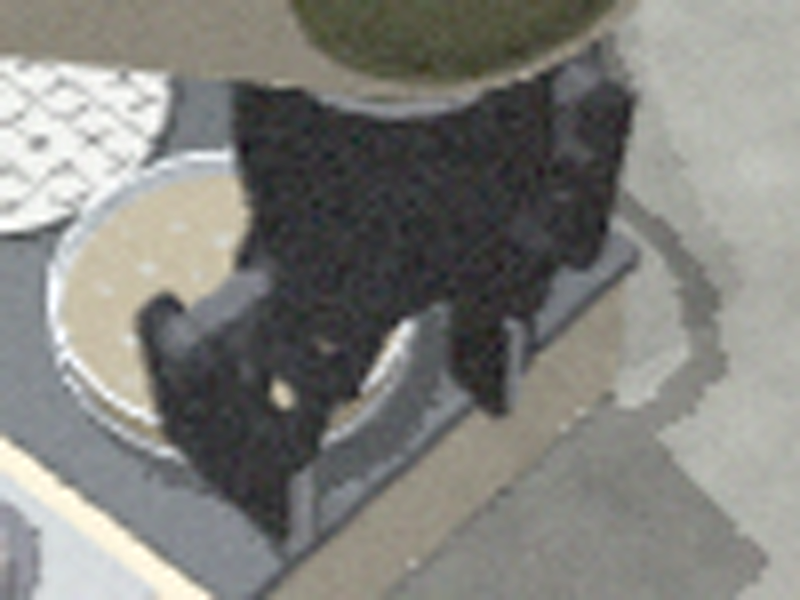

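carry_out:
  gripper: [0.3, 0.3, 0.3]
  linear:
    - [0, 0, -1]
    - [0, 0, -2]
    - [0, 0, -2]
  rotation:
    - [0, 0, 0]
    - [0, 0, 0]
    - [0, 0, 0]

```text
clock: 11.1
position: [0.6257, -0.1006, 0.0368]
eef_rot: [-1.257, 1.131, -1.131]
contact_force: [-0.2, -0.1, -0.1]
width: 0.699
```

carry_out:
  gripper: [0.3, 0.3, 0.3]
  linear:
    - [0, 0, -1]
    - [0, 0, -1.5]
    - [0, 0, -1.5]
  rotation:
    - [0, 0, 0]
    - [0, 0, 0]
    - [0, 0, 0]

```text
clock: 11.4
position: [0.6257, -0.1006, 0.0354]
eef_rot: [-1.257, 1.131, -1.131]
contact_force: [0.5, -1.0, 0.8]
width: 0.703
```

carry_out:
  gripper: [0.3, 0.3, 0.3, 0.3, 0.3, 0.3]
  linear:
    - [-0.3, 3, 0.5]
    - [-0.6, 6, 0.5]
    - [-1, 9, 0.5]
    - [-1.3, 12, 0.5]
    - [-1.7, 16, 0.5]
    - [-2.1, 20, 0.5]
  rotation:
    - [0, 0, 0]
    - [0, 0, 0]
    - [0, 0, 0]
    - [0, 0, 0]
    - [0, 0, 0]
    - [0, 0, 0]

```text
clock: 12.0
position: [0.6237, -0.0803, 0.0361]
eef_rot: [-1.257, 1.131, -1.131]
contact_force: [0.4, -1.3, -0.4]
width: 0.703
```

```bash
python3 - <<'E'
from m import *
d=cam("side"); s=ctrl.read_state(); print(s["position"],s["contact_force"],s["clock"])
hs=cv2.cvtColor(d["color"],cv2.COLOR_RGB2HSV).astype(int)
e=circ(d,(316,234),30,straw); print(e, back(d,[e[0]],.0845))
b=(260,170,390,268); im=cv2.resize(d["color"][b[1]:b[3],b[0]:b[2]],None,fx=6,fy=6,interpolation=cv2.INTER_CUBIC); 
im=cv2.convertScaleAbs(im,alpha=1.6,beta=10)
cv2.imwrite("pics/c8.png",im[:,:,::-1])
E
```

```text
[ 0.6235392  -0.07963504  0.03602751] [0.65712968 0.74582031 0.00512705] 12.05
((304.5614318847656, 233.39016723632812), (14.175557136535645, 28.118865966796875), 26.630922317504883) [[ 0.60042742 -0.01765354  0.0845    ]]
```

View pics/c8.png

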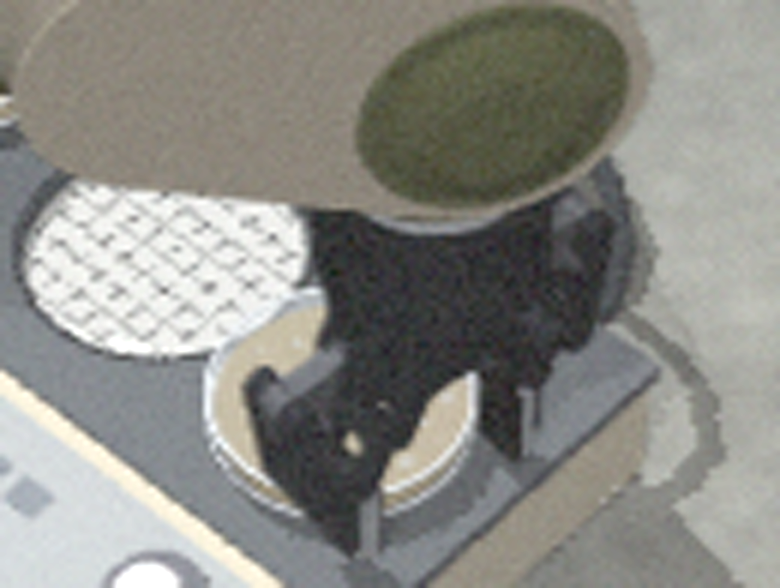

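carry_out:
  gripper: [0.3, 0.3, 0.3, 0.3, 0.3, 0.3, 0.3, 0.3, 0.3, 0.3, 0.3, 0.3, 0.3, 0.3, 0.3, 0.3, 0.3, 0.3, 0.3, 0.3]
  linear:
    - [-0.4, 4, 0]
    - [-0.9, 8, 0]
    - [-1.4, 13, 0]
    - [-1.9, 18, 0]
    - [-2.4, 23, 0]
    - [-3, 28, 0]
    - [-3.5, 33, 0]
    - [-4, 38, 0]
    - [-4.5, 42, 0]
    - [-4.9, 46, 0]
    - [-5.3, 50, 0]
    - [-5.8, 54, 0]
    - [-6.2, 58, 0]
    - [-6.6, 62, 0]
    - [-7, 66, 0]
    - [-7.5, 70, 0]
    - [-8, 75, 0]
    - [-8.5, 80, 0]
    - [-9.1, 85, 0]
    - [-9.5, 89, 0]
  rotation:
    - [0, 0, 0]
    - [0, 0, 0]
    - [0, 0, 0]
    - [0, 0, 0]
    - [0, 0, 0]
    - [0, 0, 0]
    - [0, 0, 0]
    - [0, 0, 0]
    - [0, 0, 0]
    - [0, 0, 0]
    - [0, 0, 0]
    - [0, 0, 0]
    - [0, 0, 0]
    - [0, 0, 0]
    - [0, 0, 0]
    - [0, 0, 0]
    - [0, 0, 0]
    - [0, 0, 0]
    - [0, 0, 0]
    - [0, 0, 0]

```text
clock: 14.05
position: [0.6141, 0.0089, 0.0361]
eef_rot: [-1.257, 1.131, -1.131]
contact_force: [-0.0, -0.6, 1.4]
width: 0.7
```

```bash
python3 - <<'E'
from m import *
d=cam("side"); s=ctrl.read_state(); print(s["position"],s["contact_force"],s["clock"])
b=(220,150,350,248); im=cv2.resize(d["color"][b[1]:b[3],b[0]:b[2]],None,fx=6,fy=6,interpolation=cv2.INTER_CUBIC); 
im=cv2.convertScaleAbs(im,alpha=1.6,beta=10)
cv2.imwrite("pics/c9.png",im[:,:,::-1])
for n in("side","top"):
  for t in("dish","small_dish"): print(n,t,[(np.round(x["xyz"],3).tolist(),round(x["confidence"],2)) for x in ctrl.spot_in(n,t) if x["xyz"][2]>.05])
E
```

```text
[0.61401169 0.00944139 0.03606991] [-0.01775001  0.95155427 -0.54247506] 14.1
side dish [([0.607, 0.029, 0.084], 0.91)]
side small_dish [([0.588, 0.176, 0.086], 0.69)]
top dish [([0.582, -0.042, 0.085], 0.6)]
top small_dish [([0.592, 0.176, 0.082], 0.82)]
```

carry_out:
  gripper: [0.3, 0.3, 0.3, 0.3]
  linear:
    - [-0.3, 3, 0]
    - [-0.6, 6, 0]
    - [-0.8, 8, 0]
    - [-0.8, 8, 0]
  rotation:
    - [0, 0, 0]
    - [0, 0, 0]
    - [0, 0, 0]
    - [0, 0, 0]

```text
clock: 14.7
position: [0.6133, 0.0168, 0.036]
eef_rot: [-1.257, 1.131, -1.131]
contact_force: [-0.3, -0.5, -0.3]
width: 0.7
```

```bash
python3 - <<'E'
from m import *
d=cam("side"); s=ctrl.read_state(); print(s["position"],s["contact_force"],s["clock"])
b=(220,150,350,248); im=cv2.resize(d["color"][b[1]:b[3],b[0]:b[2]],None,fx=6,fy=6,interpolation=cv2.INTER_CUBIC); 
im=cv2.convertScaleAbs(im,alpha=1.6,beta=10)
cv2.imwrite("pics/c10.png",im[:,:,::-1])
E
```

```text
[0.61332953 0.01659355 0.03602048] [ 0.30808187  0.37204544 -0.54294258] 14.75
```

View pics/c10.png

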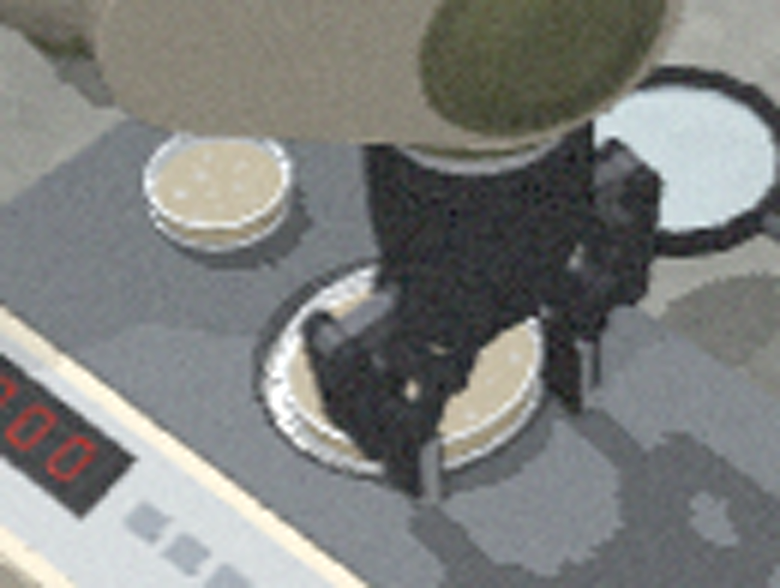

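carry_out:
  gripper: [0.3, 0.3, 0.3, 0.3]
  linear:
    - [-0.2, 2, 0]
    - [-0.4, 4, 0]
    - [-0.5, 5, 0]
    - [-0.5, 5, 0]
  rotation:
    - [0, 0, 0]
    - [0, 0, 0]
    - [0, 0, 0]
    - [0, 0, 0]

```text
clock: 15.15
position: [0.6128, 0.0216, 0.036]
eef_rot: [-1.257, 1.131, -1.131]
contact_force: [-0.1, -0.2, -0.9]
width: 0.698
```

carry_out:
  gripper: [0.3, 0.3, 0.3, 0.3]
  linear:
    - [-0.1, 1, 0]
    - [-0.2, 2, 0]
    - [-0.3, 3, 0]
    - [-0.3, 3, 0]
  rotation:
    - [0, 0, 0]
    - [0, 0, 0]
    - [0, 0, 0]
    - [0, 0, 0]

```text
clock: 15.55
position: [0.6125, 0.0245, 0.036]
eef_rot: [-1.257, 1.131, -1.131]
contact_force: [-0.4, -0.8, -0.1]
width: 0.697
```

```bash
cat > q.py <<'E'
from m import *
def bot(d):
    # lower and left outline of the straw+rim blob in the side view
    hs=cv2.cvtColor(d["color"],cv2.COLOR_RGB2HSV).astype(int); m=straw(hs); m[:195]=0; m[240:]=0; m[:,:255]=0; m[:,322:]=0
    n,l,st,c=cv2.connectedComponentsWithStats(m.astype(np.uint8))
    return [st[i].tolist() for i in range(1,n) if st[i][4]>15]
E
python3 - <<'E'
from q import *
d=cam("side"); s=ctrl.read_state(); print(s["position"],s["contact_force"],s["clock"]); print(bot(d))
for z in(.078,.085): print(z,[proj(d,[.608+.044*np.cos(a),.067+.044*np.sin(a),z])[0].round(1).tolist() for a in np.radians([130,180,230,270,310])])
print([(np.round(x["xyz"],3).tolist(),round(x["confidence"],2)) for x in ctrl.spot_in("side","dish") if x["xyz"][2]>.05])
im=cv2.imread("pics/c10.png")
E
```

```text
[0.6125416  0.02446039 0.03603197] [ 1.05594132 -0.30018618 -0.33899415] 15.6
[[292, 202, 15, 21, 151], [267, 208, 9, 14, 32]]
0.078 [[267.9, 204.3], [269.4, 217.1], [283.7, 224.0], [297.5, 221.5], [306.1, 212.9]]
0.085 [[267.6, 202.2], [269.1, 215.0], [283.5, 221.9], [297.4, 219.3], [306.0, 210.8]]
[([0.606, 0.048, 0.074], 0.97)]
```

carry_out:
  gripper: [0.3, 0.3, 0.5, 0.8, 1, 1, 1, 1, 1, 1]
  linear:
    - [1, -10, 0]
    - [2, -20, 0]
    - [2, -22, 25]
    - [0, -35, 65]
    - [-30, -80, 90]
    - [-70, -115, 100]
    - [-110, -150, 110]
    - [-140, -185, 110]
    - [-150, -210, 110]
    - [-150, -210, 110]
  rotation:
    - [0, 0, 0]
    - [0, 0, 0]
    - [0, 0, 0]
    - [0, 0, 0]
    - [0, 0, 0]
    - [0, 0, 0]
    - [0, 0, 0]
    - [0, 0, 0]
    - [0, 0, 0]
    - [0, 0, 0]

```text
clock: 16.65
position: [0.4606, -0.1898, 0.1465]
eef_rot: [-1.256, 1.134, -1.136]
contact_force: [0.7, 0.1, 0.0]
width: -0.001
```

```bash
python3 - <<'E'
from m import *
s=ctrl.read_state(); print(s["position"],s["contact_force"],s["clock"],s["width"])
ims=[]
for n,cs,b in(("side",(287,210),(220,150,350,280)),("top",(283,246),(230,190,360,320))):
    d=cam(n); e=circ(d,cs,30,straw); print(n,np.round(e[0],1),np.round(e[1],1),back(d,[e[0]],.0775)[0].round(4),back(d,[e[0]],.0845)[0].round(4))
    print([(np.round(x["xyz"],3).tolist(),round(x["confidence"],2)) for x in ctrl.spot_in(n,"dish") if x["xyz"][2]>.05])
    print("key",[(np.round(x["xyz"],4).tolist(),round(x["confidence"],2)) for x in ctrl.spot_in(n,"lamp_key")])
    try: k=circ(d,(285,270) if n=="side" else (346,287),9,lambda h:(h[...,1]<25)&(h[...,2]>(140 if n=="side" else 210))); print("key",k,back(d,[k[0]],.062),back(d,[k[0]],.066))
    except Exception as x: print(x)
    ims.append(cv2.resize(d["color"][b[1]:b[3],b[0]:b[2]],None,fx=3,fy=3,interpolation=cv2.INTER_CUBIC))
cv2.imwrite("pics/c11.png",cv2.convertScaleAbs(np.hstack(ims),alpha=1.3,beta=0)[:,:,::-1])
E
```

```text
[ 0.46058742 -0.18975413  0.14651411] [0.72880867 0.12491821 0.01499929] 16.65 -0.0010976375284443096
side [280.8 195.4] [27.7 44.5] [0.6173 0.1084 0.0775] [0.6143 0.1026 0.0845]
[]
key []
max() iterable argument is empty
top [280.2 245.8] [43.7 43.9] [0.6066 0.0701 0.0775] [0.6061 0.0696 0.0845]
[([0.607, 0.076, 0.076], 0.62)]
key [([0.5215, -0.0613, 0.0651], 0.56)]
key ((346.1238098144531, 286.8235168457031), (10.737357139587402, 11.138322830200195), 118.50215148925781) [[ 0.52193554 -0.06106842  0.062     ]] [[ 0.52193359 -0.06091308  0.066     ]]
```

View pics/c11.png

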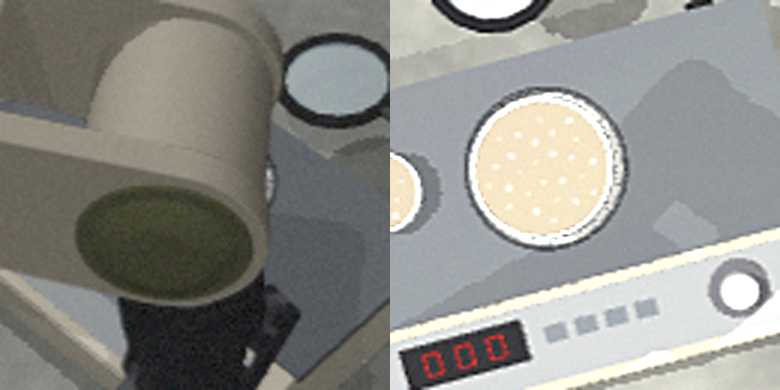

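carry_out:
  gripper: [1, 1, 1, 1, 1, 1, 1]
  linear:
    - [10, 25, 0]
    - [25, 60, 0]
    - [40, 95, 0]
    - [50, 120, -10]
    - [50, 126, -30]
    - [50, 126, -44]
    - [50, 126, -44]
  rotation:
    - [1, -4.2, 0]
    - [2, -8.4, 0]
    - [3.05, -12.5, 0]
    - [4.07, -16.7, 0]
    - [4.07, -16.7, 0]
    - [4.07, -16.7, 0]
    - [4.07, -16.7, 0]

```text
clock: 17.65
position: [0.5119, -0.0581, 0.1005]
eef_rot: [-1.001, 0.945, -1.215]
contact_force: [0.7, 0.4, 1.3]
width: -0.002
```

```bash
python3 - <<'E'
from m import *
from scipy.spatial.transform import Rotation as R
s=ctrl.read_state(); p=s["position"]; y=R.from_rotvec(s["eef_rot"]).as_matrix()[:,1]
k=np.array([.522,-.061,.064]); n=np.array([-.2871,-.0699,.9553]); e=p-k
print(p,y.round(4),s["contact_force"],s["clock"],"t",e@n,"perp",(e-(e@n)*n).round(4))
d=cam("side"); b=(240,200,340,300); 
for t in(0,.015,.03,.045): print(t,proj(d,p+t*n)[0].round(1))
g=cv2.cvtColor(d["color"],cv2.COLOR_RGB2GRAY)
u,v=proj(d,p+.03*n)[0].astype(int); print(u,v); print(g[v-18:v+22:2,u-16:u+18:2])
E
```

```text
[ 0.51186498 -0.05810756  0.10051319] [ 0.284   0.072  -0.9561] [0.660965   0.36108153 1.26876769] 17.65 t 0.03758863269821268 perp [0.0007 0.0055 0.0006]
0 [277.4 260.8]
0.015 [275.3 257.8]
0.03 [273.1 254.8]
0.045 [270.9 251.6]
273 254
[[ 25  27  32  34  28  24  31  27  24  32  29  25  25  50  69  69  69]
 [ 20  28  24  26  27  26  22  22  24  27  26  23  26  60  68  68  68]
 [ 27  26  23  23  28  20  24  26  22  26  24  24  68  69  73  69  68]
 [ 27  29  24  28  46  28  31  23  23  27  62  69  71  72  69  71  71]
 [ 23  23  29  31  25  24  25  21  30  22  65  70  68  75  68  70  69]
 [ 28  30  27  23  26  21  27  25  27  27  92 101  68  70  69  68  71]
 [ 22  16  27  24  31  20  33  32  43  30  28 122 131  64  68  71  68]
 [ 33  25  26  25  22  26  27  25  63  56  22  72 129 130  68  70  71]
 [ 27  28  20  23  29  28  55  62  24  64  44 107 119 129 128  92  67]
 [ 23  27  29  83  31  17  34  65  47  40  68 109 115 113 127 128 129]
 [ 29  25  41 113  96  28  35  45  68  32  75 115 116 115 111 123 128]
 [ 25  31 109 115 115 100  28  64  75  85 112 115 114 115 115 114 122]
 [114 113 117 113 114 115 112 113 115 115 116 114 117 113 114 113 115]
 [116 114 114 115 113 113 113 115 114 111 114 114  99  85  78  76  85]
 [116 113 112 114 114 112 113 118 112 112 117  90 109 155 160 126  87]
 [115 112 116 112 113 114 114 115 114 114  94 129 162 159 159 158 135]
 [129 116 116 114 114 112 115 113 114 117  84 155 160 160 160 157 139]
 [129 129 117 111 116 112 116 116 124 119  84 158 157 158 159 158 129]
 [107 130 129 125 113 115 128 129 126 112  85 145 157 158 158 157 102]
 [ 89 108 131 140 136 128 125 128 127 110  86  81 121 145 132 100  77]]
```

carry_out:
  gripper: [1, 1, 1, 1, 1, 1]
  linear:
    - [-0.7, -5.5, -0.6]
    - [4, -4.5, -15]
    - [8, -3.3, -30]
    - [11, -2.6, -40]
    - [13, -2.1, -46]
    - [13, -2.1, -46]
  rotation:
    - [0, 0, 0]
    - [0, 0, 0]
    - [0, 0, 0]
    - [0, 0, 0]
    - [0, 0, 0]
    - [0, 0, 0]

```text
clock: 18.3
position: [0.5257, -0.0618, 0.0557]
eef_rot: [-1.0, 0.944, -1.218]
contact_force: [0.5, 0.2, 0.8]
width: -0.004
```

```bash
cat > t.py <<'E'
from m import *
s=ctrl.read_state(); p=s["position"]
k=np.array([.522,-.061,.064]); n=np.array([-.2871,-.0699,.9553]); e=p-k
print(p,s["contact_force"],"Fn",s["contact_force"]@n,s["clock"],"t",e@n,"perp",(e-(e@n)*n).round(4))
E
python3 t.py
```

```text
[ 0.52566072 -0.06176658  0.05572598] [0.46714072 0.20112331 0.81045405] Fn 0.6260521359241114 18.3 t -0.008901580878141184 perp [ 0.0011 -0.0014  0.0002]
```

Aligned within 2 mm. I'll press along the key axis in 3 mm steps and watch the force.

carry_out:
  gripper: [1, 1, 1]
  linear:
    - [0.6, 0.4, -2]
    - [1.1, 0.7, -4]
    - [1.1, 0.7, -4]
  rotation:
    - [0, 0, 0]
    - [0, 0, 0]
    - [0, 0, 0]

```text
clock: 18.6
position: [0.5267, -0.061, 0.0521]
eef_rot: [-1.0, 0.943, -1.219]
contact_force: [0.7, -0.2, -0.4]
width: 0.001
```

carry_out:
  gripper: [1, 1, 1]
  linear:
    - [0.6, 0.2, -2]
    - [0.9, 0.2, -3]
    - [0.9, 0.2, -3]
  rotation:
    - [0, 0, 0]
    - [0, 0, 0]
    - [0, 0, 0]

```text
clock: 18.9
position: [0.5275, -0.0608, 0.0489]
eef_rot: [-1.0, 0.943, -1.219]
contact_force: [-0.7, -0.3, -0.3]
width: 0.001
```

carry_out:
  gripper: [1, 1, 1]
  linear:
    - [0.6, 0.2, -2]
    - [0.9, 0.2, -3]
    - [0.9, 0.2, -3]
  rotation:
    - [0, 0, 0]
    - [0, 0, 0]
    - [0, 0, 0]

```text
clock: 19.2
position: [0.5284, -0.0606, 0.0458]
eef_rot: [-1.0, 0.944, -1.218]
contact_force: [-0.0, 1.2, -0.2]
width: 0.001
```

carry_out:
  gripper: [1, 1, 1]
  linear:
    - [0.3, 0.1, -1]
    - [0.6, 0.2, -2]
    - [0.6, 0.2, -2]
  rotation:
    - [0, 0, 0]
    - [0, 0, 0]
    - [0, 0, 0]

```text
clock: 19.5
position: [0.529, -0.0604, 0.0439]
eef_rot: [-1.0, 0.943, -1.219]
contact_force: [0.1, -0.1, -0.4]
width: 0.001
```

carry_out:
  gripper: [1, 1, 1]
  linear:
    - [0.3, 0.1, -1]
    - [0.6, 0.2, -2]
    - [0.6, 0.2, -2]
  rotation:
    - [0, 0, 0]
    - [0, 0, 0]
    - [0, 0, 0]

```text
clock: 19.8
position: [0.5296, -0.0602, 0.0419]
eef_rot: [-1.0, 0.943, -1.219]
contact_force: [0.0, 0.7, -0.3]
width: -0.0
```

carry_out:
  gripper: [1, 1, 1]
  linear:
    - [0.3, 0.1, -1]
    - [0.6, 0.2, -2]
    - [0.6, 0.2, -2]
  rotation:
    - [0, 0, 0]
    - [0, 0, 0]
    - [0, 0, 0]

```text
clock: 20.1
position: [0.5302, -0.06, 0.0399]
eef_rot: [-1.0, 0.943, -1.219]
contact_force: [-0.1, 0.9, -0.2]
width: 0.003
```

carry_out:
  gripper: [1, 1, 1]
  linear:
    - [0.3, 0.1, -1]
    - [0.6, 0.2, -2]
    - [0.6, 0.2, -2]
  rotation:
    - [0, 0, 0]
    - [0, 0, 0]
    - [0, 0, 0]

```text
clock: 20.4
position: [0.5308, -0.0598, 0.0379]
eef_rot: [-1.0, 0.943, -1.219]
contact_force: [0.2, 0.7, -0.7]
width: 0.003
```

carry_out:
  gripper: [1, 1, 1]
  linear:
    - [0.3, 0.1, -1]
    - [0.6, 0.2, -2]
    - [0.6, 0.2, -2]
  rotation:
    - [0, 0, 0]
    - [0, 0, 0]
    - [0, 0, 0]

```text
clock: 20.7
position: [0.5315, -0.0596, 0.036]
eef_rot: [-1.0, 0.943, -1.219]
contact_force: [-0.4, -1.1, 1.6]
width: 0.005
```

```bash
python3 t.py; python3 - <<'E'
from m import *
d=cam("side"); g=cv2.cvtColor(d["color"],cv2.COLOR_RGB2GRAY)
print(g[248:284:2,264:302:2])
print("key top",proj(d,[.522,-.061,.064])[0])
E
```

```text
[ 0.53151413 -0.05962939  0.03600057] [-0.42833841 -1.10113485  1.63631526] Fn 1.7631172541223528 20.7 t -0.02957516461200715 perp [ 0.001  -0.0007  0.0003]
[[ 69  72  26  23  27  26  24  29  19  19  27  31  33  44  18  28  61  72
   69]
 [ 59  27  24  30  23  23  26  23  20  25  23  34  28  30  29  25  69  67
   71]
 [ 26  23  29  22  24  25  23  26  16  27  26  30  33  28  29  32  72  72
   73]
 [ 26  22  24  21  30  20  30  30  25  27  25  31  26  37  27  64  75  71
   70]
 [ 33  34  32  28  24  26  28  31  23  27  30  17  27  24  72  70  72  72
   70]
 [ 21  31  24  25  21  25  28  23  20  22  29  21 107 129 129 132  60  71
   75]
 [ 29  23  30  27  24  22  33  26  23  24  31  26 104 111 123 129 129  73
   77]
 [ 18  28  30  25  24  21  27  23  15  27  24  27  55  99 113 117 130 142
  104]
 [ 27  29  24  27  26  28  23  25  22  37  25  31  30  75  80 115 113 142
  145]
 [ 18  36  23  19  16  29  25  23  26  28  56  67  27  60  78  77 116 127
  138]
 [ 27  28  30  23  28  23  23  26  29  67  25  64  66  94  77  77 113 126
  127]
 [ 42  27  28  21  25  63  63  27  25  62  47  39  67  84  73  67 125 128
  128]
 [ 26  31  27  23  34 102  83  42  28  28  68  44  99  70  72  77 126 128
  128]
 [ 26  28  23  22  87 114  82  74  47  77  88 111  99  65  81 119 129 128
  127]
 [ 78 120 124 114 113 115  93  77  80  72  80  73  70  63  71 104 128 126
  128]
 [101 127 130 129 115 115 115  87  84  88  66  66  67  73 101 101 119 130
  129]
 [ 81 102 123 130 126 118 128 128 129  86  74  85  97 100  98 100  95 122
  127]
 [ 81  83 109 130 142 144 135 129 128 127  98  94  98  99  99  98  99 122
  126]]
key top [283.54507445 270.21091127]
```

carry_out:
  gripper: [1, 1, 1]
  linear:
    - [0.3, 0.1, -1]
    - [0.6, 0.2, -2]
    - [0.6, 0.2, -2]
  rotation:
    - [0, 0, 0]
    - [0, 0, 0]
    - [0, 0, 0]

```text
clock: 21.05
position: [0.5321, -0.0595, 0.034]
eef_rot: [-1.0, 0.943, -1.219]
contact_force: [-1.1, -1.4, 2.0]
width: -0.001
```

carry_out:
  gripper: [1, 1, 1]
  linear:
    - [0.3, 0.1, -1]
    - [0.6, 0.2, -2]
    - [0.6, 0.2, -2]
  rotation:
    - [0, 0, 0]
    - [0, 0, 0]
    - [0, 0, 0]

```text
clock: 21.35
position: [0.5327, -0.0593, 0.0322]
eef_rot: [-1.0, 0.943, -1.219]
contact_force: [-3.0, -0.8, 5.3]
width: -0.001
```

carry_out:
  gripper: [1, 1, 1]
  linear:
    - [0.3, 0.1, -0.5]
    - [0.3, 0.1, -1]
    - [0.3, 0.1, -1]
  rotation:
    - [0, 0, 0]
    - [0, 0, 0]
    - [0, 0, 0]

```text
clock: 21.65
position: [0.5328, -0.0593, 0.032]
eef_rot: [-1.0, 0.942, -1.219]
contact_force: [-9.3, -3.2, 16.6]
width: -0.001
```

carry_out:
  gripper: [1, 1, 1, 1, 1, 1, 1, 1, 1]
  linear:
    - [0, 0, 0]
    - [0, 0, 0]
    - [-1.5, -0.4, 5]
    - [-4.5, -1, 15]
    - [-12, -3, 40]
    - [-24, -6, 80]
    - [-60, -40, 110]
    - [-100, -80, 120]
    - [-100, -80, 120]
  rotation:
    - [0, 0, 0]
    - [0, 0, 0]
    - [0, 0, 0]
    - [0, 0, 0]
    - [0, 0, 0]
    - [0, 0, 0]
    - [0, 0, 0]
    - [0, 0, 0]
    - [0, 0, 0]

```text
clock: 22.55
position: [0.4313, -0.1411, 0.1527]
eef_rot: [-0.999, 0.942, -1.222]
contact_force: [-0.6, 0.8, 0.2]
width: -0.002
```

```bash
python3 t.py; python3 - <<'E'
from m import *
for n,cs,ss in(("side",(288,210),(256,180)),("top",(281,246),(227,254))):
    d=cam(n)
    for nm,c,r,zs in(("dish",cs,27,(.0775,.0845)),("small",ss,17,(.0835,))):
        try: e=circ(d,c,r,straw); print(n,nm,np.round(e[0],1),np.round(e[1],1),[back(d,[e[0]],z)[0].round(4).tolist() for z in zs])
        except Exception as x: print(n,nm,x)
    for t in("bottle","cup","rack","lamp_key"): print(n,t,[(np.round(x["xyz"],3).tolist(),round(x["confidence"],2)) for x in ctrl.spot_in(n,t)][:1])
    k=circ(d,(346,287),9,bright) if n=="top" else 0; print(k)
E
```

```text
[ 0.43125568 -0.14106025  0.15270062] [-0.55702192  0.78718252  0.17376718] Fn 0.2708967188878577 22.55 t 0.11638460963784682 perp [-0.0573 -0.0719 -0.0225]
side dish [286.1 209. ] [27.9 39.6] [[0.6063, 0.0673, 0.0775], [0.6034, 0.0618, 0.0845]]
side small [256.1 179.9] [12.7 19.9] [[0.5923, 0.1752, 0.0835]]
side bottle [([0.472, 0.346, 0.1], 0.5)]
side cup [([0.503, -0.378, 0.041], 0.82)]
side rack [([0.643, 0.372, 0.051], 0.71)]
side lamp_key [([0.518, -0.065, 0.068], 0.53)]
0
top dish [280.2 245.8] [43.7 43.9] [[0.6066, 0.0701, 0.0775], [0.6061, 0.0696, 0.0845]]
top small [226.5 254. ] [23.4 24. ] [[0.5917, 0.1773, 0.0835]]
top bottle [([0.469, 0.34, 0.068], 0.89)]
top cup [([0.503, -0.396, 0.037], 0.93)]
top rack [([0.653, 0.405, 0.051], 0.87)]
top lamp_key []
((346.1238098144531, 286.8235168457031), (10.737357139587402, 11.138322830200195), 118.50215148925781)
```

```bash
python3 -c "
from cell import ctrl
print(ctrl.sign_off())"
```

```text
the job is handed in; nothing more can be done
None
```

I pushed the large dish into the well with the two fingertips, without lifting it, then pressed the lamp key and let it spring back. The job was handed in at about 23 s on the robot's clock, under the 48 s limit. The hand-in reports no verdict.

**What went wrong on the way:** the first push passed over the dish without touching it. The fingertips were about 30–35 mm higher than the reported TCP suggested. I measured their height in the side picture, went lower and pushed again.

**Last checks:**
- **Dish:** the two cameras agree to about 3 mm when I assume it is at its home height, against about 8 mm at deck height. It lies within about 3 mm of the well centre. The top view shows the dark well rim all round it, so I take it to be flat.
- **Lamp key:** it went in about 4.5–5 mm and met a hard stop at about 19 N, where I held it for about 0.4 s. The travel is inferred from arm position and force, because the key joint itself can't be read. Afterwards the top view showed it exactly as before the press.
- **Other things:** the small dish is unmoved to within 1 mm. The bottle, cup and rack are where they were, within the detector's accuracy. One early side-camera look missed the bottle, so only the top camera has a before-and-after for it.
- **Arm:** it stood clear of everything with no contact force beyond noise.

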